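# Pop the slide cassette out of its dock and stop it on the chute

### The arm

A 6-joint arm with a two-finger parallel gripper is mounted at the origin on the work surface. World frame = base frame: x ahead of the robot, y to its left, z up, the work surface at z = 0. Lengths are in mm, angles in rad, forces in N, time in s.
With the tool pointing down it reaches from about 300 to 775 mm from the base axis. Payload 14.6 kg.
Tool frame: the origin (TCP) lies midway between the tips of the shut fingers; the grasp point (between the pads) lies 19 mm behind it; y points along the fingers, z is the direction in which the jaws open and shut, and the axes are right-handed (so a half turn about y gives the same grasp; the last joint's range is limited). The gripper opens to 94 mm and grips with 3 to 60 N. Pads are 16 mm wide; open, the fingers measure 119 mm over their backs; the gripper's body (75 mm by 177 mm) begins 78 mm behind the grasp point.
Start: joints at [1.144, 0.3, 1.521, -0, 1.321, -0.067], TCP at [193.645, 514.773, 177.446] pointing down, gripper open.
Joint ranges: [-3.03, 3.03], [-0.79, 2.21], [0.23, 2.52], [-1.04, 4.18], [0, 3.07], [-2.55, 2.55]. Speed limits (rad/s): [2.22, 2.22, 2.57, 3.14, 3.14, 3.14].

### API

Orientations are given as [roll, pitch, yaw] about the fixed x, y, z axes, in that order (R = Rz(yaw) Ry(pitch) Rx(roll)).
In Python, from cell import manip gives the robot as it stands.
- The arm moves only by the tool play_rows, never from a script. Its argument "series" is a list of rows, each a list of 3 entries, a list of its own where there are three numbers: the shift along the tool's x, y, z in m, then the turn about the tool's y in rad, then the closure, from 0 (fully open) to 1 (shut). In form: [[[dx, dy, dz], twist, grip], ...]. A call has 1 to 20 rows; each row is the pose to reach, as a shift and turn from the pose measured when the call began, along the tool's axes at that moment; what a row does not reach only later rows make up. A row lasts 1/10 s, in which the tool goes at most 50 mm and 8.59 degrees, less where a joint would pass 70% of its speed; a pose out of reach is approached as far as the arm can. A call with a gripper value outside its range is refused whole. The fingers move at their own pace and stop on an object; "squeeze" is the grip in N (left out, the last holds). Time passes only in rows, so rows that repeat a pose let the fingers close. It gives the time, the measured TCP pose, the force and the opening at its end, in the units of the state.
- manip.read_state(): the state, without advancing time (a new reading comes with each control period).
- manip.camera(name): name is "scene" or "top" or "wrist"; returns the picture (480x640x3 uint8, red, green, blue); there is no depth.
- manip.camera_params(name): a dict with "K" (3x3 intrinsics, pixels), "rvec" (rotation vector, rad) and "tvec" (3), from world to camera coordinates, as OpenCV has them. Camera axes: x right, y down, z forward; pixel columns grow to the right and rows downward; lengths in mm; the calibration is good to about 2 mm. A picture is of the moment at which its call begins: read the wrist's pose just before it. camera_params takes no time and is no camera call; for the wrist camera it gives the pose at the moment of the call.
- manip.sign_off(): hands the job in, once; it reports no verdict.
The state is a dict: "clock": time; "joints": joint angles; "qd": joint speeds; "effort": joint torques, N m; "eef_pos": TCP position; "eef_rot": TCP orientation; "wrist_force": force on the tool from outside, world axes, zero at the start; "moment": the same for the moment, N m; "finger_gap": finger opening in mm.
Only numpy, scipy, OpenCV 4.12 (cv2) and the standard library are available. Lean on these libraries where they do the work, as an engineer would, in place of code of your own. Each camera call takes 0.05 s, during which the arm holds its last target. There are 200 camera calls.

### The job

Press the long key of the slide-cassette dock with one fingertip so that the ejector pops the cassette out of its pocket, and with the other finger standing in the chute stop the cassette before it runs off the chute into the black tray. Finish while holding it so: one finger keeps the key pressed down, the cassette rests still against the other finger on the chute. Do not pinch or lift the cassette, and leave everything else on the bench where it is.

Things in the scene. Friction and masses are not known exactly. Their poses are not given: they have to be found in the camera images.
- dock: The dock, standing fixed on the bench: a grey base plate (150 x 250 x 10 mm) with white pillars that carry a sloping steel chute, and a white pedestal with the key beside the chute. Origin on the bench surface under the middle of the chute; z up; y is the level direction in which the chute runs downhill; x points across the chute, towards the key.
- chute (a point): The chute: open steel channel, 240 mm long, 44 mm wide inside, sloping 20 degrees. Origin on the middle of its floor, 81 mm above the bench; y points down the slope, z square to the floor, x across, towards the key. Side walls 6 mm thick, 10 mm high above the floor (17 mm beside the pocket). Slick: a freed cassette slides off by itself in about half a second.
- gate_mid (a point): Point on the chute floor at the gate: two steel teeth, 8 mm high, at chute y -63 to -59 mm. The pocket for the cassette lies uphill of it (chute y -120 to -63 mm), closed behind by an end wall 24 mm high.
- chute_end (a point): Middle of the open lower edge of the chute floor, over the tray: chute y = +120 mm, 40 mm above the bench.
- key_travel (a joint): Travel of the ejector key: 0 up, 0.010 m fully down; straight down against a spring (2 N at first, 6 N fully down); it springs up when let go. It is linked to the gate and to a pusher behind the cassette: the gate has sunk below the floor at about 0.007, and the pusher kicks the cassette over the last 3 mm.
- key_top (a point): Centre of the key's upper face, at dock x +62, y +35 mm; 93 mm above the bench with the key up, 83 mm fully pressed. The chute floor right beside it (dock x 0, y +35 mm) is 68 mm above the bench, so two fingertips at one height can press the key and stand in the chute, in the cassette's way.
- key: The key's grey bar: 24 mm across (dock x), 70 mm long (dock y), 12 mm thick, level. Origin at the centre of its upper face. Its near edge is 22 mm from the outside of the chute's wall.
- cassette: The slide cassette in the dock's pocket: an aluminium block 40 mm (x, across the chute) x 48 mm (y, along it) x 20 mm high, with a black knob (14 mm across, 12 mm high) on top; about 90 g. Origin at the centre of its underside, z up through the knob; lying in the chute its axes are parallel to the chute's.
- tray: Black dissecting tray, 206 x 236 mm, 22 mm high, fixed on the bench beyond the lower end of the chute. Origin under its centre.
- spare_a: Spare cassette, same as the one in the dock, on the bench beside the dock: leave alone. Origin at the centre of its underside.
- spare_b: Another spare cassette on the bench, away from the dock: leave alone. Origin at the centre of its underside.
- jar: Glass specimen jar, 52 mm across, 60 mm high, beside the dock: leave alone. Origin under its centre.
- dish: Closed petri dish, 90 mm across, 14 mm high, beside the dock: leave alone. Origin under its centre.
- probe: Probe with a wooden handle, 150 mm long, lying beside the dock: leave alone. Its x runs along it.
- beaker: Beaker, 70 mm across, 90 mm high: leave alone. Origin under its centre.

How it is judged (in metres and radians):
On the way, in this order (a step that is already met when the one before it is completed fails the run):
1. the key is pressed more than 6 mm down (value of joint key_travel above 0.006 m).
2. one finger holds the key down and the other stops the cassette on the chute (value of joint key_travel above 0.006 m and contact force between the fingers and key above 0.5 N and contact force between the fingers and cassette above 0.02 N and y of cassette in the frame of chute between -0.045 and 0.09 m and z of cassette in the frame of chute between -0.006 and 0.012 m and linear speed of cassette below 0.02 m/s), for 0.3 s.
At the end, for the whole second after the job is handed in: A finger holds the key more than 6 mm down, and the cassette lies still (under 20 mm/s) on the chute floor (within 12 mm) against a finger, its centre beyond the gate (chute y from -45 to +90 mm) (all of step 2); the arm keeps its last pose, push and grip.
It fails at once if the cassette runs off the chute or falls from it (y of cassette in the frame of chute above 0.1 m or z of cassette in the frame of chute below -0.02 m).
It fails at once if the cassette is lifted off the chute by more than 20 mm (z of cassette in the frame of chute above 0.02 m).
It fails at once if a bystander (spare cassette, jar, dish, probe, beaker) is moved by more than 15 mm (distance of any of spare_a, spare_b, jar, dish, probe, beaker from where it was at the start of the episode above 0.015 m).
It also fails if it takes over 32 s, if anything falls off the work surface, if the arm or the gripper's body presses on something with over 40 N, if the wrist force passes 120 N, or if a joint passes its speed limit or range.

## Working session

There is one attempt and no reset: what is moved stays moved. The work goes in short steps, Python scripts to look and compute and a tool call to move; the robot and the scene stay as the last step left them, time stands still between calls to the robot, and variables do not carry over. Pictures are saved under pics/ and viewed, about 8 in all and at most 12, crops included, and the job is handed in when it is done.

Besides the shell and the picture viewer there is one more tool, called in YAML: its name, and indented under it one key for each argument. play_rows: Moves the arm, as the interface text tells. Its arguments: {"type":"object","properties":{"series":{"type":"array","items":{"type":"array"}},"squeeze":{"type":"number"}},"required":["series"]}

```bash
mkdir -p pics; ls; python3 - <<'E'
from cell import manip
import cv2
s=manip.read_state();print({k:s[k] for k in('clock','eef_pos','eef_rot','finger_gap','wrist_force')})
for n in('scene','top'):
    cv2.imwrite(f'pics/{n}0.png',manip.camera(n)[:,:,::-1]);print(n,manip.camera_params(n))
E
```

```text
pics
{'clock': 0.0, 'eef_pos': array([193.5073714 , 514.50976896, 176.85557346]), 'eef_rot': array([-1.57199910e+00,  1.07434365e-04, -3.59776063e-01]), 'finger_gap': 93.92373874226558, 'wrist_force': array([-0.33183531,  0.05795085,  0.2947936 ])}
scene {'K': array([[522.52645057,   0.        , 322.04908802],
       [  0.        , 522.52645057, 239.35531951],
       [  0.        ,   0.        ,   1.        ]]), 'rvec': array([ 1.68293435,  1.97456283, -0.69672643]), 'tvec': array([ 122.22139676, -359.32897318, 1747.25339668])}
top {'K': array([[523.21516726,   0.        , 326.42322325],
       [  0.        , 523.21516726, 236.47446401],
       [  0.        ,   0.        ,   1.        ]]), 'rvec': array([ 2.12260808, -2.10398544,  0.19452505]), 'tvec': array([ -14.74665379,  574.15741487, 1077.6823898 ])}
```

View pics/top0.png

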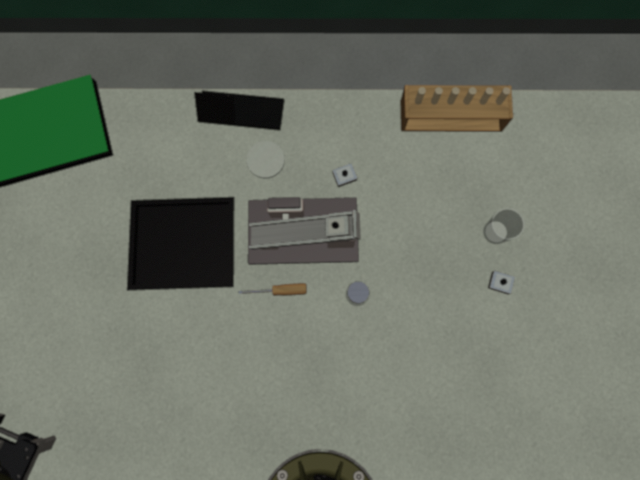

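View pics/scene0.png

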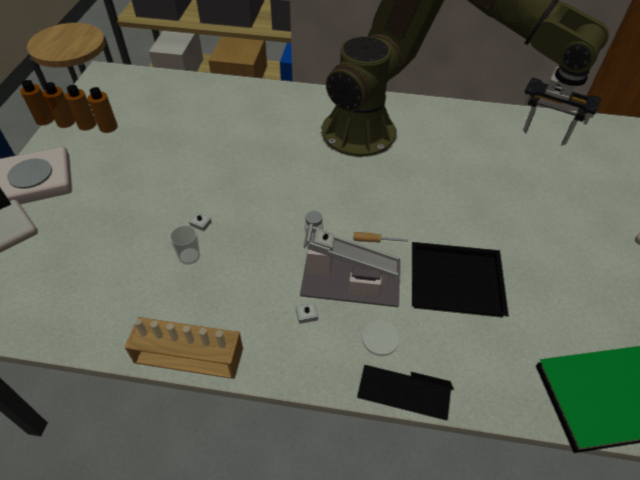

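The top view shows the dock's plate at about (248..358, 197..263), key at (285,204), cassette knob at (335,226), tray to the left. So dock y runs along world +y and dock x along world +x. Next I measure the key and plate.

```bash
cat > h.py <<'E'
import numpy as np,cv2
from cell import manip
def ray(P,uv,z):
    R=cv2.Rodrigues(P['rvec'])[0];c=-R.T@P['tvec']
    p=cv2.undistortPoints(np.array([[uv]],float),P['K'],None)[0,0]
    d=R.T@np.array([p[0],p[1],1]);return c+d*(z-c[2])/d[2]
def proj(P,X):return cv2.projectPoints(np.array(X,float).reshape(-1,3),P['rvec'],P['tvec'],P['K'],None)[0][:,0]
E
python3 - <<'E'
from h import *
im=cv2.imread('pics/top0.png');P=manip.camera_params('top')
cv2.imwrite('pics/crop.png',cv2.resize(im[185:275,235:370],None,fx=5.9,fy=5.9,interpolation=cv2.INTER_CUBIC))
hsv=cv2.cvtColor(im,cv2.COLOR_BGR2HSV)
print(im[255,250:356:20],im[204,275:300:6],im[185,300],im[232,270])
for n,uv,z in[('plate',(248,197),10),('plate',(358,197),10),('plate',(358,263),10),('plate',(248,263),10),('key',(285,204),93),('knob',(335,226),81+41+32*.94)]:print(n,ray(P,uv,z).round(1))
E
```

```text
[[73 75 81]
 [75 75 81]
 [74 76 81]
 [75 76 82]
 [75 77 83]
 [76 77 83]] [[72 73 79]
 [73 74 80]
 [73 74 80]
 [75 76 82]
 [72 74 78]] [120 133 128] [101 106 106]
plate [674.4 171.9  10. ]
plate [676.1 -80.5  10. ]
plate [523.6 -80.2  10. ]
plate [521.5 165.9  10. ]
key [636.6  78.5  93. ]
knob [576.6 -27.8 152.1]
```

View pics/crop.png

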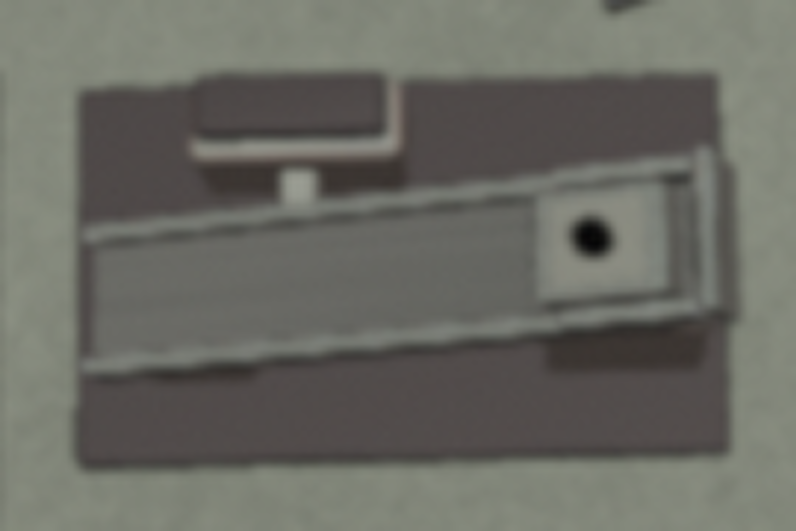

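The crop shows the plate corners at (80,90),(718,75),(728,455),(80,467). The key top is at (197..387, 75..135), the chute's open end at x≈90 between (238) and (365), and the knob at (592,237).

```bash
python3 - <<'E'
from h import *
P=manip.camera_params('top')
f=lambda p:((p[0]+.5)/5.9-.5+235,(p[1]+.5)/5.9-.5+185)
L=[('plate',(80,90),10),('plate',(718,75),10),('plate',(728,455),10),('plate',(80,467),10),('key',(197,76),93),('key',(387,73),93),('key',(387,133),93),('key',(197,137),93),('end+x',(85,238),49),('end-x',(85,367),49),('knob',(592,237),81+93*np.sin(.349)+32*.94),
('backwall+x',(703,148),122+22),('backwall-x',(703,310),122+22)]
Q={}
for n,uv,z in L:
    w=ray(P,f(uv),z);Q.setdefault(n,[]).append(w);print(n,w.round(1))
for n in Q: print(n,np.mean(Q[n],0).round(1))
pl=np.array(Q['plate']);print('yaws',[np.degrees(np.arctan2(-(a-b)[0],(a-b)[1])).round(2) for a,b in((pl[0],pl[1]),(pl[3],pl[2]))],[np.degrees(np.arctan2((a-b)[1],(a-b)[0])).round(2) for a,b in((pl[0],pl[3]),(pl[1],pl[2]))])
E
```

```text
plate [667.7 171.3  10. ]
plate [675.4 -76.5  10. ]
plate [526.5 -80.2  10. ]
plate [519.9 165.5  10. ]
key [650.7 115.2  93. ]
key [652.3  46.6  93. ]
key [630.   46.1  93. ]
key [628.  114.4  93. ]
end+x [600.2 160.6  49. ]
end-x [551.5 158.7  49. ]
knob [581.2 -27.6 142.9]
backwall+x [612.4 -65.3 144. ]
backwall-x [556.  -65.3 144. ]
plate [597.4  45.   10. ]
key [640.3  80.6  93. ]
end+x [600.2 160.6  49. ]
end-x [551.5 158.7  49. ]
knob [581.2 -27.6 142.9]
backwall+x [612.4 -65.3 144. ]
backwall-x [556.  -65.3 144. ]
yaws [np.float64(1.79), np.float64(1.54)] [np.float64(2.23), np.float64(1.39)]
```

play_rows:
  series:
    - [[0.03,0,-0.015],0.065,0.1]
    - [[0.06,0,-0.03],0.13,0.2]
    - [[0.09,0,-0.045],0.195,0.3]
    - [[0.12,0,-0.06],0.26,0.4]
    - [[0.15,0,-0.075],0.325,0.47]
    - [[0.18,0,-0.09],0.39,0.47]
    - [[0.21,0,-0.106],0.455,0.47]
    - [[0.24,0,-0.121],0.52,0.47]
    - [[0.275,0,-0.138],0.59,0.47]
    - [[0.31,0,-0.156],0.66,0.47]
    - [[0.345,0,-0.174],0.73,0.47]
    - [[0.38,0,-0.191],0.8,0.47]
    - [[0.415,0,-0.209],0.88,0.47]
    - [[0.45,0,-0.227],0.96,0.47]
    - [[0.485,0,-0.244],1.04,0.47]
    - [[0.515,0.01,-0.259],1.11,0.47]
    - [[0.54,0.02,-0.272],1.17,0.47]
    - [[0.549,0.027,-0.276],1.182,0.47]
    - [[0.549,0.027,-0.276],1.182,0.47]
    - [[0.549,0.027,-0.276],1.182,0.47]

```text
clock: 2.1
eef_pos: [609.7, 63.7, 150.3]
eef_rot: [-1.572, -0.001, -1.54]
wrist_force: [-0.3, -0.9, -0.5]
finger_gap: 49.8
```

```bash
python3 - <<'E'
from h import *
s=manip.read_state();P=manip.camera_params('wrist')
im=manip.camera('wrist')[:,:,::-1].copy();cv2.imwrite('pics/w1.png',im)
im2=manip.camera('scene')[:,:,::-1];c=im2[200:320,270:430];cv2.imwrite('pics/s1.png',cv2.resize(c,None,fx=5,fy=5,interpolation=cv2.INTER_CUBIC))
print(s['eef_pos'],-cv2.Rodrigues(P['rvec'])[0].T@P['tvec'])
a=np.radians(1.7);R=np.array([[np.cos(a),-np.sin(a)],[np.sin(a),np.cos(a)]]);O=np.array([579.4,43.8])
for n,d in(('key',[(50,0,93),(74,0,93),(74,70,93),(50,70,93)]),('end',[(22,112.8,40),(-22,112.8,40)]),('floor y18',[(22,18,74.5),(-22,18,74.5)])):
    print(n,proj(P,[[*(O+R@np.array(q[:2])),q[2]] for q in d]).round(0).tolist())
E
```

```text
[609.69551486  63.69219676 150.28653416] [606.7608544  144.58094424 357.72657788]
key [[345.0, 264.0], [374.0, 264.0], [378.0, 179.0], [347.0, 179.0]]
end [[312.0, 124.0], [262.0, 124.0]]
floor y18 [[312.0, 237.0], [261.0, 237.0]]
```

View pics/w1.png

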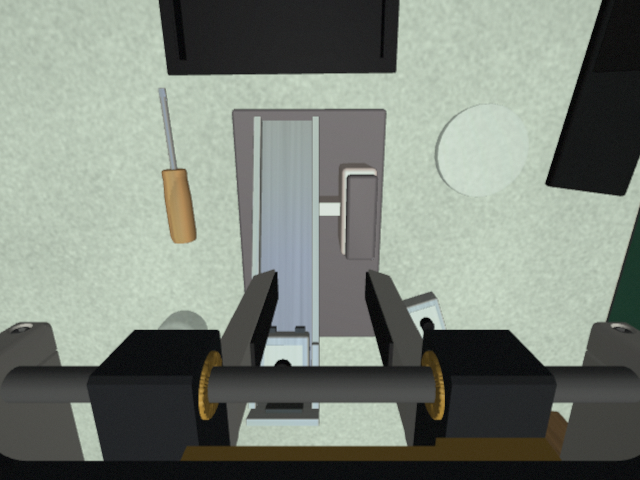

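View pics/s1.png

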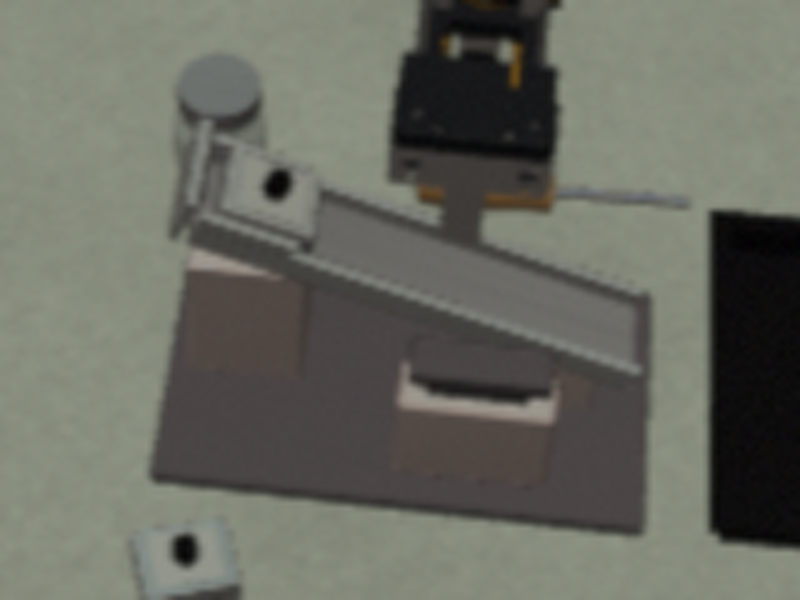

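The wrist view shows the key at (348..378, 175..260), about 3 mm further downhill than predicted, and the chute floor centred as predicted. Both fingers line up with the chute and key. I'll shift 2 mm downhill and descend to just above the key.

play_rows:
  series:
    - [[-0.002,0.012,0],0,0.47]
    - [[-0.002,0.024,0],0,0.47]
    - [[-0.002,0.036,0],0,0.47]
    - [[-0.002,0.044,0],0,0.47]
    - [[-0.002,0.05,0],0,0.47]
    - [[-0.002,0.053,0],0,0.47]
    - [[-0.002,0.053,0],0,0.47]
    - [[-0.002,0.053,0],0,0.47]

```text
clock: 3.0
eef_pos: [610.0, 65.9, 98.3]
eef_rot: [-1.57, -0.001, -1.54]
wrist_force: [0.4, -0.1, 0.3]
finger_gap: 49.6
```

play_rows:
  series:
    - [[0,0.002,0],0,0.47]
    - [[0,0.004,0],0,0.47]
    - [[0,0.006,0],0,0.47]
    - [[0,0.008,0],0,0.47]
    - [[0,0.008,0],0,0.47]
    - [[0,0.008,0],0,0.47]

```text
clock: 3.6
eef_pos: [610.0, 65.9, 90.3]
eef_rot: [-1.57, -0.001, -1.54]
wrist_force: [0.7, -0.1, 0.4]
finger_gap: 50.0
```

No contact force yet at z 90, where about 3 N was expected. I'll look before going deeper.

```bash
python3 - <<'E'
from h import *
s=manip.read_state();print(s['wrist_force'],s['moment'])
a=manip.camera('wrist')[:,:,::-1][140:440,180:480];b=manip.camera('scene')[:,:,::-1][210:310,310:410]
cv2.imwrite('pics/c2.png',np.hstack([cv2.resize(a,(400,400),interpolation=2),cv2.resize(b,(400,400),interpolation=2)]))
E
```

```text
[ 0.67499496 -0.05426741  0.42523586] [-0.08548173  0.03438451  0.01264122]
```

View pics/c2.png

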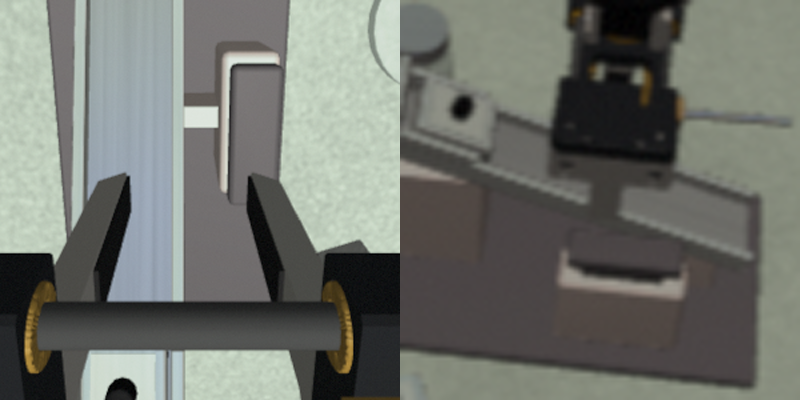

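```bash
python3 - <<'E'
from h import *
s=manip.read_state();P=manip.camera_params('wrist');t=s['eef_pos']
im=manip.camera('wrist')[:,:,::-1];cv2.imwrite('pics/w3.png',cv2.resize(im[210:330,240:420],None,fx=4.4,fy=4.4,interpolation=2))
for z in(90,95,100):print(z,proj(P,[[t[0]+dx,t[1]+8,z] for dx in(-37.5,-25,25,37.5)]).round(1).tolist())
for uv in((180+230*.75,140+203*.75),(180+280*.75,140+203*.75),(180+230*.75,140+65*.75),(180+280*.75,140+65*.75)):print('key corner',ray(P,uv,93).round(1))
E
```

```text
90 [[264.4, 254.5], [283.8, 255.1], [361.1, 257.3], [380.4, 257.9]]
95 [[263.2, 257.1], [283.0, 257.7], [362.0, 260.0], [381.7, 260.5]]
100 [[261.8, 259.8], [282.1, 260.4], [363.0, 262.7], [383.1, 263.3]]
key corner [630.5  50.5  93. ]
key corner [655.2  51.2  93. ]
key corner [626.7 118.5  93. ]
key corner [649.3 119.2  93. ]
```

View pics/w3.png

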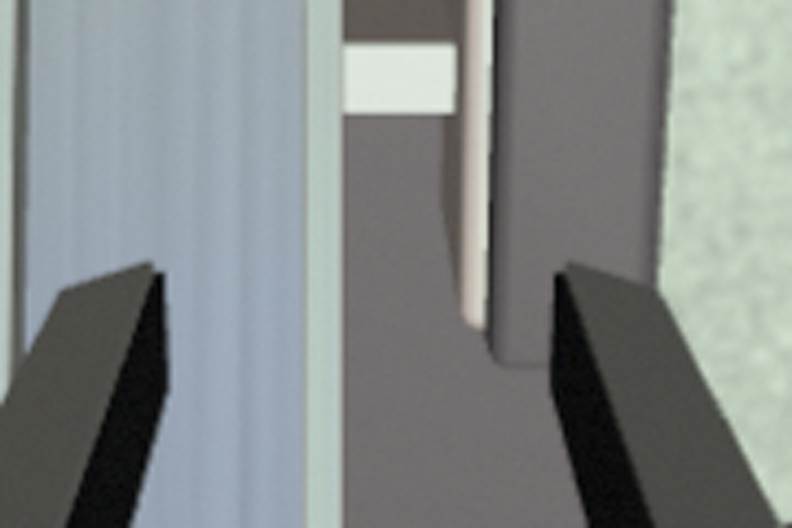

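The wrist crop shows the tips at (369,270) and (276,270). Those pixels fit tips about 20 mm above the reported TCP with this opening, so the fingers probably swing back as they open. I'll feel down for the key in small steps.

play_rows:
  series:
    - [[0,0.002,0],0,0.47]
    - [[0,0.004,0],0,0.47]
    - [[0,0.006,0],0,0.47]
    - [[0,0.006,0],0,0.47]
    - [[0,0.006,0],0,0.47]

```text
clock: 4.25
eef_pos: [610.1, 65.9, 84.3]
eef_rot: [-1.57, -0.001, -1.54]
wrist_force: [0.4, 0.5, 0.4]
finger_gap: 49.6
```

play_rows:
  series:
    - [[0,0.002,0],0,0.47]
    - [[0,0.004,0],0,0.47]
    - [[0,0.004,0],0,0.47]
    - [[0,0.004,0],0,0.47]

```text
clock: 4.65
eef_pos: [610.0, 65.9, 80.3]
eef_rot: [-1.57, -0.001, -1.54]
wrist_force: [1.3, 0.3, -0.7]
finger_gap: 49.9
```

play_rows:
  series:
    - [[0,0.002,0],0,0.47]
    - [[0,0.004,0],0,0.47]
    - [[0,0.004,0],0,0.47]
    - [[0,0.004,0],0,0.47]

```text
clock: 5.05
eef_pos: [610.0, 65.9, 76.2]
eef_rot: [-1.57, -0.001, -1.54]
wrist_force: [0.3, 0.1, 0.5]
finger_gap: 50.0
```

play_rows:
  series:
    - [[0,0.002,0],0,0.47]
    - [[0,0.003,0],0,0.47]
    - [[0,0.003,0],0,0.47]
    - [[0,0.003,0],0,0.47]

```text
clock: 5.45
eef_pos: [610.0, 65.9, 73.2]
eef_rot: [-1.57, -0.001, -1.54]
wrist_force: [-0.3, 0.4, 1.0]
finger_gap: 49.8
```

```bash
python3 - <<'E'
from h import *
P=manip.camera_params('wrist');t=manip.read_state()['eef_pos']
a=manip.camera('wrist')[:,:,::-1][190:340,240:420];b=manip.camera('scene')[:,:,::-1][215:305,320:410]
cv2.imwrite('pics/c4.png',np.hstack([cv2.resize(a,(480,400),interpolation=2),cv2.resize(b,(320,400),interpolation=2)]))
for z in(83,93,103):print(z,proj(P,[[t[0]+dx,t[1]+8,z] for dx in(-37.5,-25,25,37.5)]).round(1).tolist())
E
```

```text
83 [[261.8, 259.9], [282.1, 260.5], [363.0, 262.8], [383.2, 263.4]]
93 [[259.0, 265.7], [280.2, 266.4], [365.0, 268.8], [386.2, 269.4]]
103 [[255.8, 272.2], [278.2, 272.8], [367.2, 275.3], [389.5, 276.0]]
```

View pics/c4.png

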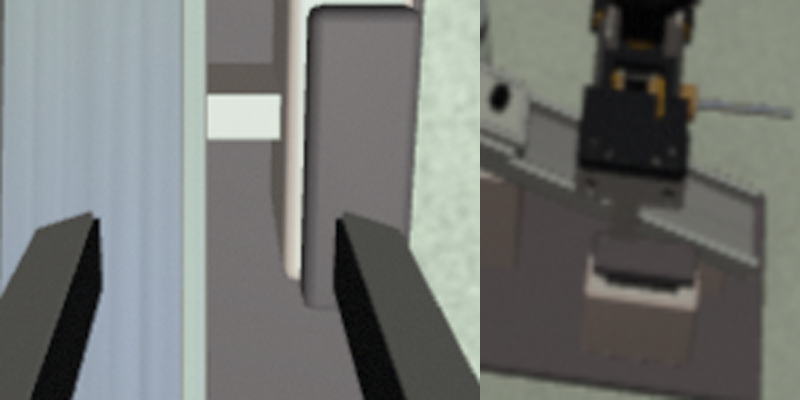

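Tips are still just above the key (tip at (369,270), key end at v≈305, so the overlap along the key is good). Continuing down.

play_rows:
  series:
    - [[0,0.002,0],0,0.47]
    - [[0,0.003,0],0,0.47]
    - [[0,0.003,0],0,0.47]
    - [[0,0.003,0],0,0.47]

```text
clock: 5.95
eef_pos: [610.0, 65.9, 70.2]
eef_rot: [-1.57, -0.001, -1.54]
wrist_force: [0.2, 0.6, 0.3]
finger_gap: 49.5
```

play_rows:
  series:
    - [[0,0.002,0],0,0.47]
    - [[0,0.002,0],0,0.47]
    - [[0,0.002,0],0,0.47]

```text
clock: 6.25
eef_pos: [610.0, 65.9, 68.1]
eef_rot: [-1.57, -0.001, -1.54]
wrist_force: [-0.4, -0.1, -0.1]
finger_gap: 49.9
```

play_rows:
  series:
    - [[0,0.002,0],0,0.47]
    - [[0,0.002,0],0,0.47]
    - [[0,0.002,0],0,0.47]

```text
clock: 6.55
eef_pos: [610.0, 65.9, 66.1]
eef_rot: [-1.57, -0.001, -1.54]
wrist_force: [0.8, -0.2, 0.1]
finger_gap: 50.0
```

play_rows:
  series:
    - [[0,0.002,0],0,0.47]
    - [[0,0.002,0],0,0.47]
    - [[0,0.002,0],0,0.47]

```text
clock: 6.85
eef_pos: [610.1, 65.9, 64.2]
eef_rot: [-1.57, -0.001, -1.54]
wrist_force: [-0.4, 0.2, 1.8]
finger_gap: 50.1
```

play_rows:
  series:
    - [[0,0.002,0],0,0.47]
    - [[0,0.002,0],0,0.47]
    - [[0,0.002,0],0,0.47]

```text
clock: 7.15
eef_pos: [610.2, 65.9, 62.3]
eef_rot: [-1.57, -0.001, -1.54]
wrist_force: [0.3, 0.2, 2.3]
finger_gap: 49.6
```

Contact at TCP z≈65. Pressing a bit further (short of the release), then a look.

play_rows:
  series:
    - [[0,0.002,0],0,0.47]
    - [[0,0.002,0],0,0.47]
    - [[0,0.002,0],0,0.47]

```text
clock: 7.45
eef_pos: [610.2, 65.9, 60.3]
eef_rot: [-1.57, -0.001, -1.54]
wrist_force: [0.1, 0.5, 4.2]
finger_gap: 49.8
```

```bash
python3 - <<'E'
from h import *
s=manip.read_state();print(s['eef_pos'],s['wrist_force'],s['moment'])
a=manip.camera('wrist')[:,:,::-1][170:350,230:430];b=manip.camera('scene')[:,:,::-1][215:305,320:410]
cv2.imwrite('pics/c5.png',np.hstack([cv2.resize(a,(440,400),interpolation=2),cv2.resize(b,(360,400),interpolation=2)]))
E
```

```text
[610.18872513  65.88035525  60.28138789] [0.05747792 0.53677333 4.21675539] [-0.01063514  0.04042043  0.01233997]
```

View pics/c5.png

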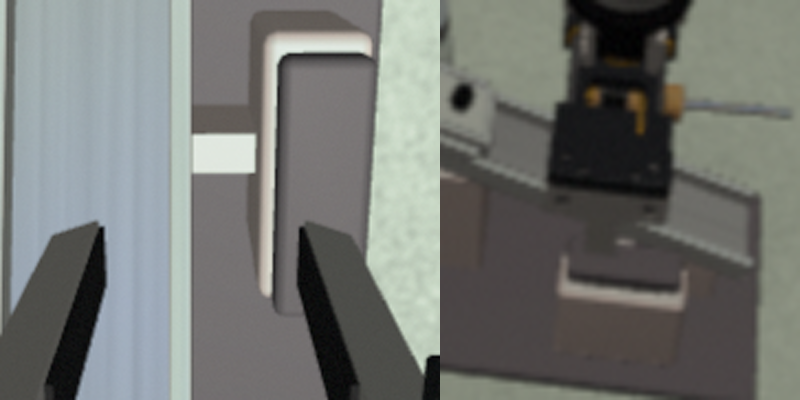

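The finger sits on the key, which is about 5 mm down at 4.2 N, and the other finger stands mid-chute. Now the full press.

play_rows:
  series:
    - [[0,0.002,0],0,0.47]
    - [[0,0.004,0],0,0.47]
    - [[0,0.005,0],0,0.47]
    - [[0,0.005,0],0,0.47]
    - [[0,0.005,0],0,0.47]
    - [[0,0.005,0],0,0.47]
    - [[0,0.005,0],0,0.47]
    - [[0,0.005,0],0,0.47]
    - [[0,0.005,0],0,0.47]
    - [[0,0.005,0],0,0.47]

```text
clock: 8.55
eef_pos: [610.2, 65.9, 55.3]
eef_rot: [-1.57, -0.001, -1.54]
wrist_force: [-0.7, 0.3, 4.9]
finger_gap: 49.8
```

```bash
python3 - <<'E'
from h import *
a=manip.camera('wrist')[:,:,::-1][170:470,190:470];b=manip.camera('scene')[:,:,::-1][205:305,310:410]
s=manip.read_state();print(s['eef_pos'],s['wrist_force'],s['moment'])
cv2.imwrite('pics/c6.png',np.hstack([cv2.resize(a,(374,400),interpolation=2),cv2.resize(b,(400,400),interpolation=2)]))
E
```

```text
[610.21377293  65.90346266  55.3077903 ] [4.08307800e-03 1.02358235e+00 5.03103147e+00] [-0.02220357  0.25289726 -0.00997881]
```

View pics/c6.png

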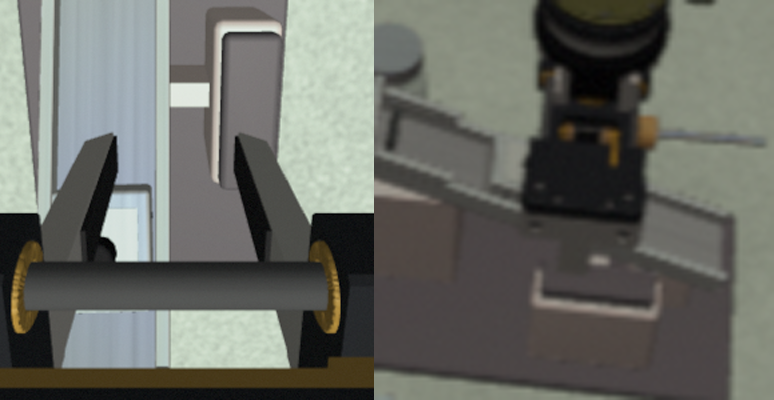

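The cassette has left the pocket (empty in both views). Its front edge is at crop row ~185, just behind the chute finger. I'll check that it is still and touching the finger.

```bash
python3 - <<'E'
from h import *
P=manip.camera_params('wrist')
A=manip.camera('wrist').astype(int)
F=[]
for i in range(10):
    B=manip.camera('wrist').astype(int);F.append(manip.read_state()['wrist_force'])
d=np.abs(A-B).max(2)[290:400,225:310];print('diff',d.max(),d.mean())
print('force',np.mean(F,0).round(2))
print('cassette front edge',ray(P,(190+140*.75*.998,170+185*.75),98).round(1),'finger uphill face y~',65.9-8)
E
```

```text
diff 21 1.7899465240641712
force [-1.16  0.21  4.99]
cassette front edge [595.6  58.7  98. ] finger uphill face y~ 57.900000000000006
```

```bash
python3 -c "
from cell import manip
print(manip.sign_off(),manip.read_state()['clock'])"
```

```text
the job is handed in; nothing more can be done
the job is handed in; nothing more can be done
```

I pressed the key with one fingertip, the ejector released the cassette, and the other finger stopped it in the chute. I handed the job in holding that pose, about 9 s into the 32 s allowed. The sign-off gives no verdict.

**Key:** it is held down with about 5 N. The arm went about 9.5 mm below first contact. The spring force alone suggests only about 7.5 mm, so the two disagree on travel, but both are over the 6 mm needed.

**Cassette:** the pocket is empty in the last picture. The cassette's front edge measures y ≈ 58.7 mm, and the finger's uphill face is at about 57.9 mm, so it rests against the finger. Its centre is at roughly -15 mm along the chute, inside the -45 to +90 mm range. Frames taken 0.5 s apart showed no clear movement. The touch is too light to confirm from the wrist force, which read 0.2 N against noise of about 0.5 N.

**Fingertip height:** with the gripper half open, the fingertips sit about 28 mm above the reported tool point. First contact was therefore at z ≈ 65 mm instead of 93 mm, and I found it by feeling down in small steps.

**Other objects:** the arm touched nothing else that I know of. I did not re-measure the other objects' positions at the end.

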